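# Trace the chamber's seal, then hold the spring tray at the mark

## Robot

A 7-joint arm with a two-finger parallel gripper is mounted at the origin on a cart in front of the work surface, level with it; the furniture and walls round the work are solid. World frame = base frame: x ahead of the robot, y to its left, z up, the work surface at z = 0. Lengths are in m, angles in rad, forces in N, time in s.
With the tool pointing down it reaches from about 0.4 to 0.9 m from the base axis. Payload 5.6 kg.
Tool frame: the origin (TCP) lies midway between the tips of the shut fingers; the grasp point (between the pads) lies 19 mm behind it; z points along the fingers, y is the line along which they close (so a half turn about z gives the same grasp; the last joint's range is limited). The gripper opens to 92 mm and grips with 3 to 60 N. Pads are 20 mm wide; open, the fingers measure 128 mm over their backs; the gripper's body (75 mm by 189 mm) begins 69 mm behind the grasp point.
Start: joints at [-1.39, 0.468, -0.012, 1.603, 0.006, 1.071, -0.056], TCP at [0.144, 0.634, 0.215] pointing down, gripper open.
Joint ranges: [-2.53, 2.53], [-0.31, 2.02], [-1.57, 1.55], [0.28, 2.44], [-1.29, 4.43], [0.15, 1.84], [-2.92, 2.92]. Speed limits (rad/s): [2.57, 2.57, 3.14, 3.14, 3.14, 3.14, 3.14].

## Interface

Orientations are given as a 3x3 rotation matrix whose columns are the frame's x, y, z axes.
In Python, from station import env, effector, solver, viewer, workorder, search_frame, tip_of gives the robot as it stands. Calls block until the motion is done:
- env.reach(position, orientation): joint-space move of the TCP to a pose.
- env.movel(position, frame=None, rate=0.15): straight line of the TCP; frame=None keeps the orientation; rate is the mean speed in m/s.
- env.goto_joints(angles): joint-space move.
- effector.release() and effector.grasp(squeeze=None): open the fingers fully, or close them until they stop; squeeze is the grip in N (None keeps the last).
- env.pause(seconds).
- solver.inverse_kinematics(position, orientation): joint angles nearest the present ones, or None.
- env.sense(): the state.
- viewer.read_camera(name): name is "scene" or "top"; returns (picture, depth): 420x560x3 uint8, red, green, blue; 420x560 float32, m along the optical axis (not along the pixel's ray), 0 where there is no reading.
- viewer.camera_info(name): a dict with "intrinsics" (3x3 intrinsics, pixels), "dist_coeffs" ([k1, k2, p1, p2, k3] as OpenCV has them; the pictures are not rectified), "eye" and "rotation" of the camera in the world. Camera axes: x right, y up, looking along -z (the intrinsics and any distortion apply to the point x, -y, -z); pixel columns grow to the right and rows downward; lengths in m; the calibration is good to about 2 mm. A picture is of the moment at which its call begins. camera_info takes no time and is no camera call.
A pose or a line that the arm cannot do raises env.PlanningError and nothing moves.
- workorder.finish_job(): hands the job in; it is judged then, once.
Trained networks look in the newest picture that a camera, given by its name, has taken for a name from the list of things; names that differ only in an ending like _2 or _b are one class to them, and where a whole thing is asked for, a point or a joint stands for the part that bears it (a point fixed in the world has none). Each returns a list of dicts, best first, with "score" (0 to 1); they miss things now and then, are a little off and sometimes report something else, mostly with a low value. They report only what shows in the picture. A call takes as long as a camera call. They do not tell look-alikes from the thing itself.
- search_frame(camera, name): "at" ([x, y, z] in m, in world coordinates, good to about 4 mm: the middle of the surface that is visible of it).
- tip_of(camera, name): "at" ([x, y, z] in m, in world coordinates, good to about 4 mm: a listed point, or the origin of a listed thing).
The state is a dict: "t": time; "joint_positions": joint angles; "joint_velocities": joint speeds; "tau": joint torques, N m; "ee_pos": TCP position; "tcp_rot": TCP orientation; "wrist_force": force on the tool from outside, world axes, zero at the start; "moment": the same for the moment, N m; "gripper_width": finger opening in m; "grasp_force": force on a finger pad.
Only numpy, scipy, OpenCV 4.12 (cv2) and the standard library are available. Lean on these libraries where they do the work, as an engineer would, in place of code of your own. Each camera call takes 0.05 s, during which the arm holds its last target. There are 200 camera calls.

## Task

Check the sample chamber's seal before opening it: take the orange spring-tipped feeler from its stand, run its tip slowly (2 to 3 cm a second) and gently along the black seam on the chamber's top, from beside the red dot round the corner to beside the yellow dot, with the tip down on the seam and nowhere else on the chamber, and put the feeler back in its stand. Then pull the spring-return tray out by its black handle until the red pointer stands within the width of the green mark, and finish while still holding the handle so that the tray stays there. Leave the green mark and the other things on the bench where they are.

Things in the scene. Friction and masses are not known exactly. Their poses are not given: they have to be found in the camera images.
- chamber: Fixed chamber: white box 110 (x) x 130 (y) mm on a base plate 270 x 144 mm, 12 mm high; flat top 55 mm above the bench. Origin: on the bench under the box's centre; z up; the tray comes out toward -x. A black L-shaped seam, 3 mm wide and flush, runs between the blue corner cover and the white top: one leg along y at x = +30 mm, one along x at y = -45 mm.
- seam_1 (a point): Point on the seam in the chamber's flat top, near the red dot, where the tracing begins; at (30, 45, 55) mm in the chamber's frame. Axes as the chamber's.
- seam_2 (a point): Point on the seam in the chamber's flat top, 30 mm on; at (30, 15, 55) mm in the chamber's frame. Axes as the chamber's.
- seam_3 (a point): Point on the seam in the chamber's flat top, 60 mm on; at (30, -15, 55) mm in the chamber's frame. Axes as the chamber's.
- seam_4 (a point): Point on the seam in the chamber's flat top, the corner, 90 mm on; at (30, -45, 55) mm in the chamber's frame. Axes as the chamber's.
- seam_5 (a point): Point on the seam in the chamber's flat top, 120 mm on, past the corner; at (0, -45, 55) mm in the chamber's frame. Axes as the chamber's.
- seam_6 (a point): Point on the seam in the chamber's flat top, near the yellow dot, where the tracing ends; at (-30, -45, 55) mm in the chamber's frame. Axes as the chamber's.
- feeler: Loose feeler, 70 g, upright in its stand. Origin: centre of the underside of its steel flange (26 mm across, 6 mm thick), which rests on the stand; z up along it. Orange square grip 18 x 18 mm, 6 to 52 mm above the origin, faces square to x and y. Below: shank 12 mm across, tapering 42 to 50 mm below the origin to 7 mm, then a brass tip 5 mm across.
- tip (a point): Lower end of the feeler's brass tip, 60 mm below the feeler's origin. The tip is sprung: it begins to give at 0.6 N, then 0.15 N per mm, and can sink 9 mm into the shank. Pressing it in 2 to 6 mm is right.
- stand: Fixed white stand block 74 x 74 x 66 mm with one vertical through hole 18 mm wide at its centre. Origin: centre of its underside on the bench.
- stand_hole (a point): Centre of the mouth of the stand's hole, on its top, 66 mm above the bench.
- tray: Spring-return tray, slides out along the chamber's -x. Black upright handle 14 (x) x 26 (y) mm, 33 to 82 mm above the bench; 45 mm free behind it. Origin: under the handle, 12 mm above the bench, 115 mm before the chamber's origin when shut; axes as the chamber's. Travel 75 mm; the spring pulls it shut with 3.3 N plus 1.1 N per 10 mm; it returns when let go.
- grip (a point): Point in the middle of the tray's handle at which to hold it, 58 mm above the bench. Axes as the chamber's.
- pointer (a point): Tip of the tray's red pointer, which moves with the tray over the scale rail at the chamber's -y side; 30 mm nearer the chamber than the handle.
- mark_clip: Green mark clip, 10 mm wide along the rail, 14 mm across it, on the steel scale rail; stiff, stays where it is set, 30 to 55 mm out from where the pointer stands with the tray shut. Origin in the middle of its width, on the base plate; x as the chamber's, along the rail.
- mark (a point): Middle of the green clip's width, at the pointer's height. Pointer and mark have the same chamber x when the tray stands at the mark.
- forceps: Steel forceps 18 x 133 x 9 mm, lying along its y, bystander. Origin under its centre.
- timer: Bench timer 66 x 66 x 19 mm, bystander. Origin under its centre.
- dye: Brown bottle with black cap, 44 mm across, 85 mm high, bystander. Origin under its centre.
- dish: Petri dish 60 mm across, 15 mm high, bystander. Origin under its centre.
- wax: Beige block 28 x 45 x 16 mm, bystander. Origin under its centre.
- pen: Marker pen 13 x 137 x 14 mm, lying along its y, bystander. Origin under its centre.
Mind the look-alikes: they are no part of the job. Of the things that look like the stand, take the one that is nearest to the robot's base at the start.

How it is judged:
By the outcome, as a careful person would: the job done as asked, in the order asked, and still so for the second after the job is handed in, while the arm keeps its last pose, push and grip.
It also fails if it takes over 72 s, if anything falls off the work surface, if the arm or the gripper's body presses on something with over 40 N, if the wrist force passes 120 N, or if a joint passes its speed limit or range.

## Working session

There is one attempt and no reset: what is moved stays moved. The work goes in short steps, each a Python script; the robot and the scene stay as the last script left them, time stands still between calls to the robot, and variables do not carry over. Pictures are saved under pics/ and viewed, at most 10 in all, crops included, and the job is handed in when it is done.

```bash
mkdir -p pics; ls; cat > h.py <<'E'
import numpy as np, cv2
from station import env, effector, solver, viewer, workorder, search_frame, tip_of
def snap(cam,fn=None,crop=None,scale=1):
    p,d=viewer.read_camera(cam)
    if fn:
        q=p
        if crop: q=p[crop[1]:crop[3],crop[0]:crop[2]]
        q=cv2.resize(q,None,fx=scale,fy=scale,interpolation=cv2.INTER_CUBIC)
        cv2.imwrite('pics/'+fn,cv2.cvtColor(q,cv2.COLOR_RGB2BGR))
    return p,d
def ray(cam,uv):
    c=viewer.camera_info(cam);uv=np.array(uv,float).reshape(-1,1,2)
    n=cv2.undistortPoints(uv,np.array(c['intrinsics'],float),np.array(c['dist_coeffs'],float)).reshape(-1,2)
    v=np.c_[n[:,0],-n[:,1],-np.ones(len(n))]@np.array(c['rotation']).T
    return np.array(c['eye']),v   # per unit of depth
def on_z(cam,uv,z):
    e,v=ray(cam,uv); return e+v*((z-e[2])/v[:,2])[:,None]
def proj(cam,P):
    c=viewer.camera_info(cam);P=(np.atleast_2d(P)-np.array(c['eye']))@np.array(c['rotation'])
    P=P*[1,-1,-1]
    return cv2.projectPoints(P,np.zeros(3),np.zeros(3),np.array(c['intrinsics'],float),np.array(c['dist_coeffs'],float))[0].reshape(-1,2)
E
python3 - <<'E'
from h import *
np.set_printoptions(precision=4,suppress=True)
for c in("top","scene"):
    snap(c,c+'0.png',scale=1.42); i=viewer.camera_info(c);print(c,np.array(i['eye']),np.array(i['rotation']).tolist(),i['dist_coeffs'])
    for n in["chamber","feeler","stand","stand_hole","tip","tray","grip","pointer","mark_clip","mark","seam_1","seam_4","seam_6","dye","timer","dish","forceps","wax","pen"]:
        print(n,[(np.round(r['at'],3).tolist(),round(r['score'],2)) for r in tip_of(c,n)[:4]])
s=env.sense();print(s['t'],s['ee_pos'],s['tcp_rot'])
E
```

```text
pics
top [ 0.384  -0.0055  1.6122] [[-0.0003253336037108729, 0.9915352727996652, -0.12983719402443902], [-0.9999704928281408, -0.0013190877971221556, -0.007567924446556762], [-0.007675130688894142, 0.1298309007959084, 0.9915064445415528]] [-0.1505  0.      0.      0.      0.    ]
chamber [([0.516, 0.057, -0.002], 0.8), ([0.474, 0.037, 0.055], 0.69)]
feeler [([0.426, -0.261, 0.066], 0.49)]
stand [([0.428, -0.258, -0.003], 0.96), ([0.408, -0.423, -0.001], 0.74), ([0.658, 0.372, 0.001], 0.69), ([0.789, -0.198, 0.002], 0.6)]
stand_hole [([0.404, -0.422, 0.07], 0.94), ([0.789, -0.193, 0.065], 0.86), ([0.429, -0.262, 0.068], 0.72)]
tip []
tray [([0.473, 0.165, 0.019], 0.64), ([0.541, 0.034, 0.052], 0.41)]
grip [([0.476, 0.16, 0.056], 0.67), ([0.43, 0.117, 0.021], 0.61)]
pointer []
mark_clip [([0.459, 0.065, 0.053], 0.58)]
mark []
seam_1 [([0.478, 0.037, 0.053], 0.92), ([0.566, 0.045, 0.058], 0.76), ([0.481, 0.008, 0.055], 0.74), ([0.537, 0.033, 0.05], 0.67)]
seam_4 [([0.478, 0.037, 0.053], 0.92), ([0.566, 0.045, 0.058], 0.76), ([0.481, 0.008, 0.055], 0.74), ([0.537, 0.033, 0.05], 0.67)]
se
[... 1560 characters left out ...]
], 0.93), ([0.488, 0.015, 0.055], 0.85), ([0.54, 0.028, 0.051], 0.84)]
seam_4 [([0.519, 0.026, 0.054], 0.97), ([0.566, 0.044, 0.054], 0.93), ([0.488, 0.015, 0.055], 0.85), ([0.54, 0.028, 0.051], 0.84)]
seam_6 [([0.519, 0.026, 0.054], 0.97), ([0.566, 0.044, 0.054], 0.93), ([0.488, 0.015, 0.055], 0.85), ([0.54, 0.028, 0.051], 0.84)]
dye [([0.592, 0.446, -0.003], 0.7), ([0.429, -0.252, 0.066], 0.25)]
timer [([0.682, -0.016, -0.001], 0.89)]
dish [([0.66, 0.377, 0.001], 0.51), ([0.658, -0.302, -0.005], 0.23)]
forceps []
wax [([0.478, 0.461, -0.0], 0.52)]
pen [([0.473, 0.036, 0.056], 0.18)]
2.0 [0.1443 0.6338 0.2146] [[-0.9751  0.222   0.0001]
 [ 0.222   0.9751  0.0001]
 [-0.0001  0.0001 -1.    ]]
```

View pics/top0.png

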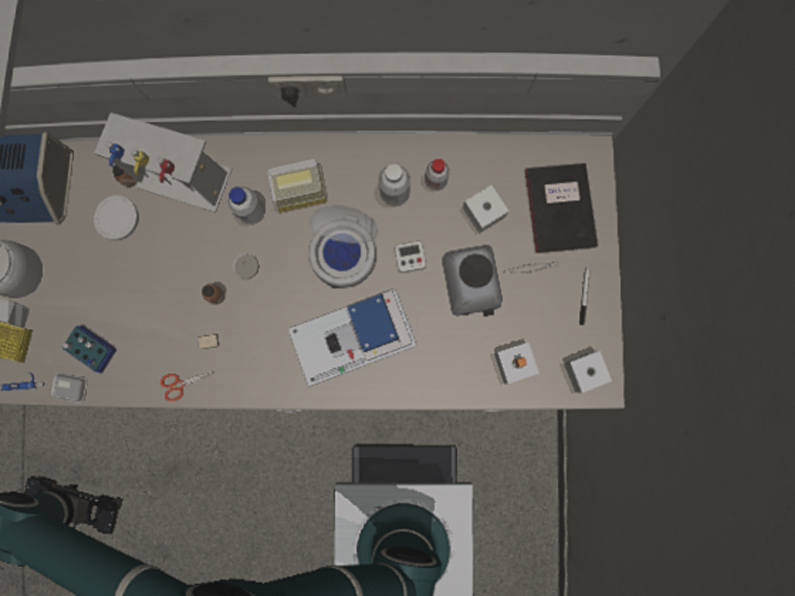

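View pics/scene0.png

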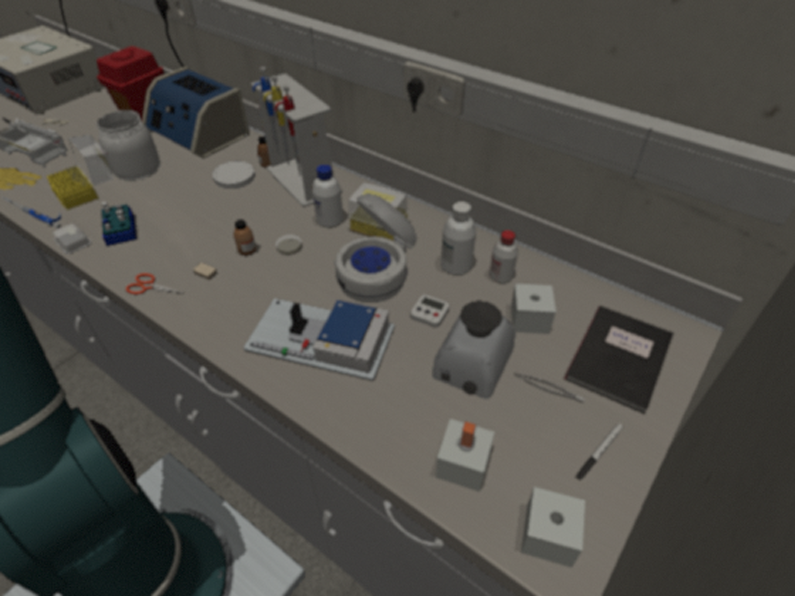

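Three stand-like blocks (in top0.png): (517,362) with the orange feeler, (588,371) and (486,208), the last two empty. World distances to the base are about 0.50, 0.59 and 0.81 m. The one at (517,362) is nearest and holds the feeler, so it's the stand meant. I'll confirm it in an enlarged composite.

```bash
python3 - <<'E'
from h import *
def crop(cam,c,w,h,W,H):
    p=snap(cam)[0]; p=cv2.getRectSubPix(p,(w,h),c); return cv2.resize(p,(W,H),interpolation=cv2.INTER_CUBIC)
a=crop("top",(248,237),100,75,400,300);b=crop("scene",(226,237),114,86,400,300)
c=crop("top",(364,254),100,75,400,300);d=crop("scene",(330,314),100,75,400,300)
im=np.vstack([np.hstack([a,b]),np.hstack([c,d])]);im=np.clip(im*1.5,0,255).astype(np.uint8)
cv2.imwrite('pics/c1.png',im[...,::-1])
E
```

```text
(no output)
```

View pics/c1.png

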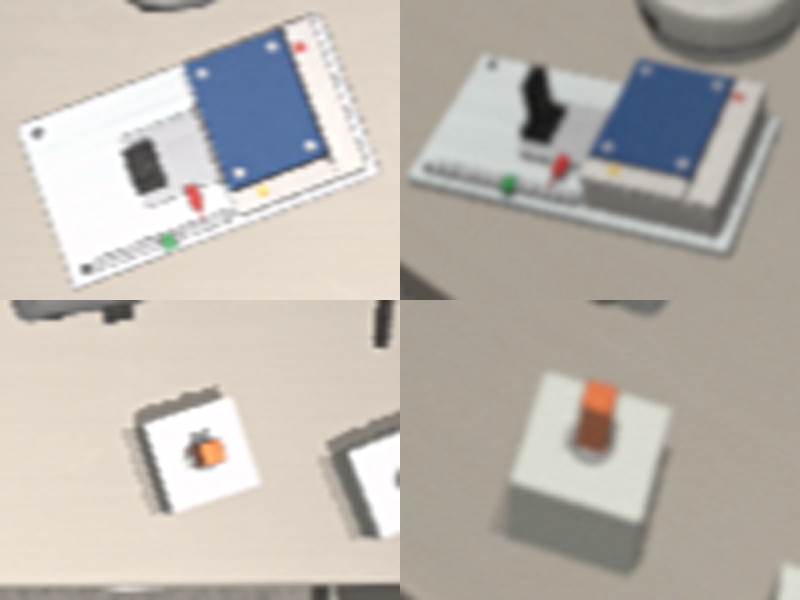

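The crops confirm the orange feeler is in the left/near block. The chamber shows the red dot at (300,47), the yellow dot at (264,190), the red pointer at (193,198) and the green clip at (168,241). Next I'll fit poses by rendering silhouettes against colour masks in both cameras.

```bash
cat > fit.py <<'E'
from h import *
from scipy.optimize import minimize
from scipy.spatial import ConvexHull
def coverage(pix,box,S=8):
    x0,y0,x1,y1=box; h=pix[ConvexHull(pix).vertices]
    m=np.zeros(((y1-y0)*S,(x1-x0)*S),np.uint8)
    q=((h+0.5-[x0,y0])*S-0.5)
    cv2.fillPoly(m,[np.round(q*16).astype(np.int32)],255,cv2.LINE_AA,4)
    return cv2.GaussianBlur(cv2.resize(m,(x1-x0,y1-y0),interpolation=cv2.INTER_AREA).astype(float)/255,(0,0),0.6)
def local(pts,p):
    c,s=np.cos(p[2]),np.sin(p[2]); P=np.array(pts,float)
    return np.c_[c*P[:,0]-s*P[:,1]+p[0],s*P[:,0]+c*P[:,1]+p[1],P[:,2]]
def box(x0,x1,y0,y1,z0,z1): return [(x,y,z) for x in(x0,x1) for y in(y0,y1) for z in(z0,z1)]
def fit(pts,score,p0,cams,imgs,pad=10,free=(0,1,2)):
    p0=np.array(p0,float); data=[]
    for c in cams:
        uv=proj(c,local(pts,p0)); b=np.r_[uv.min(0)-pad,uv.max(0)+pad].astype(int)
        s=score(imgs[c][b[1]:b[3],b[0]:b[2]].astype(float)); data.append((c,b,s))
    free=list(free); sc=np.array([.005,.005,.1])[free]
    def cost(d):
        p=p0.copy(); p[free]+=d*sc
        e=0
        for c,b,s in data: e+=np.abs(coverage(proj(c,local(pts,p)),b)-s).sum()
        return e
    best=None
    for a in(-.5,.5):
        r=minimize(cost,np.full(len(free),a),method='Nelder-Mead',options=dict(xatol=1e-3,fatol=1e-4,initial_simplex=np.vstack([np.full(len(free),a)]+[np.full(len(free),a)-2*a*np.eye(len(free))[i] for i in range(len(free))])))
        if best is None or r.fun<best.fun: best=r
    p=p0.copy();p[free]+=best.x*sc
    return p,best.fun,sum(s.sum() for _,_,s in data)
def ramp(v,lo,hi): return np.clip((v-lo)/(hi-lo),0,1)
blue=lambda I: ramp((I[...,2]-I[...,0])/(I.sum(-1)+30),0.03,0.2)
orange=lambda I: ramp((I[...,0]-I[...,2])/(I.sum(-1)+20),0.15,0.33)
green=lambda I: ramp((I[...,1]-I[...,0])/(I.sum(-1)+20),0.03,0.2)
red=lambda I: ramp((I[...,0]-I[...,1])/(I.sum(-1)+20),0.1,0.35)
black=lambda I: 1-ramp(I.sum(-1)/3,40,110)
E
python3 - <<'E'
from fit import *
np.set_printoptions(precision=4,suppress=True)
im={c:snap(c)[0] for c in("top","scene")}
cover=box(-.055,.0285,-.0435,.065,.055,.055); cover=[(a,b,c) for a,b,c in cover[::2]]
for cams in(["top"],["scene"],["top","scene"]):
    p,f,n=fit(cover,blue,[.516,.055,-1.21],cams,im); print("ch",cams,p,f,n)
    q,f,n=fit(box(-.009,.009,-.009,.009,.072,.118),orange,[.427,-.258,0.3],cams,im,pad=6); print("fe",q,f,n)
    c,s=np.cos(p[2]),np.sin(p[2]);R=np.array([[c,s],[-s,c]])
    h=p[:2]+R.T@[-.115,0]
    q,f,n=fit(box(-.007,.007,-.013,.013,.033,.082),black,[h[0],h[1],p[2]],cams,im,pad=4,free=(0,1)); print("hd",R@(q[:2]-p[:2]),f,n)
for c in im:
    for nm,z,fn in(("green",.02,green),("red",.025,red)):
        uv=proj(c,local([(-.13,-.06,.02)],p) if nm=="green" else local([(-.085,-.045,.03)],p))[0].astype(int)
        u0,v0=uv-9; m=fn(im[c][v0:v0+18,u0:u0+18].astype(float)); yy,xx=np.mgrid[:18,:18]
        w=m.sum(); g=on_z(c,[[u0+(xx*m).sum()/w,v0+(yy*m).sum()/w]],z)[0]; print(c,nm,w,R@(g[:2]-p[:2]),z)
for c in im: 
    I=im[c]; print([ (proj(c,local([(x,y,.055)],p))[0]).round(1).tolist() for x,y in((.03,.045),(.03,-.045),(-.03,-.045))])
print(env.sense()['t'])
E
```

```text
ch ['top'] [ 0.5139  0.0545 -1.2148] 129.5400905980022 754.618308833341
fe [ 0.4283 -0.2568  0.2074] 29.020684216268897 20.257747156280132
hd [-0.113  -0.0016] 30.994363785259686 75.32857142857142
ch ['scene'] [ 0.5155  0.0517 -1.2102] 120.76547578394882 775.3289423586824
fe [ 0.4318 -0.2566  0.413 ] 89.1277156305916 68.2838273163531
hd [-0.1078 -0.012 ] 58.41250994974544 182.15238095238095
ch ['top', 'scene'] [ 0.5145  0.0537 -1.2114] 257.61586187561227 1529.9472511920235
fe [ 0.4298 -0.2595  0.4019] 121.45237137558247 88.54157447263323
hd [-0.111  -0.0044] 102.79160787077335 258.20952380952383
top green 8.363569617878696 [-0.1187 -0.0628] 0.02
top red 10.464242603817528 [-0.0863 -0.036 ] 0.025
scene green 12.822346259985121 [-0.117  -0.0623] 0.02
scene red 13.48148594340868 [-0.0828 -0.0372] 0.025
[[271.0, 212.1], [280.8, 238.2], [263.3, 244.8]]
[[262.4, 221.5], [251.8, 245.5], [230.5, 240.7]]
2.3
```

```bash
python3 - <<'E'
from fit import *
np.set_printoptions(precision=4,suppress=True,linewidth=200)
im={c:snap(c)[0] for c in("top","scene")}
for c in im:
    uv=proj(c,[[.429,-.257,.095]])[0].astype(int); I=im[c][uv[1]-10:uv[1]+10,uv[0]-8:uv[0]+9].astype(float)
    print(uv);print((100*(I[...,0]-I[...,2])/(I.sum(-1)+20)).astype(int))
# stand top: white (low chroma) on beige
    uv=proj(c,local([(0,0,.066)],[.428,-.257,0]))[0].astype(int)
white=lambda I: ramp((I[...,0]-I[...,2])/(I.sum(-1)+20),0.075,0.03)*ramp(I.sum(-1),240,330)
st=box(-.037,.037,-.037,.037,.066,.066)[::2]
for cams in(["top"],["scene"],["top","scene"]):
    for y0 in(.1,.3,.6):print(cams,fit(st,white,[.428,-.257,y0],cams,im,pad=5))
for lo,hi in((.08,.25),(.1,.4)):
    o=lambda I: ramp((I[...,0]-I[...,2])/(I.sum(-1)+20),lo,hi)
    for cams in(["top"],["scene"],["top","scene"]):
        for y0 in(.1,.4):print('fe',lo,cams,fit(box(-.009,.009,-.009,.009,.072,.118),o,[.428,-.257,y0],cams,im,pad=4))
E
```

```text
[365 254]
[[ 3  3  2  1  0  0  0  0  0  0  0  0  0  0  0  0  1]
 [ 1  1  0  0  0  0  0  0  0  0  0  0  0  0  0  0  0]
 [ 0  0  0  0  0  0  0  0  0  0  0  0  0  0  0  0  0]
 [ 0  0  0  0  0  0  0  0  0  0  0  0  0  0  0  0  0]
 [ 0  0  0  0  0  0  0  0  0  0  0  0  0  0  0  0  0]
 [ 0  0  0  0  0  0  0  0  1  0  0  0  0  0  0  0  0]
 [ 0  0  0  0  0  1  1  1  0  0  0  0  0  0  0  0  0]
 [ 0  0  0  0  0  1  0  0  0  0  1  2  1  0  0  0  0]
 [ 0  0  0  0  0  0  0  0 13 22 30 28 14  0  0  0  0]
 [ 0  0  0  0  0  7 14 21 27 27 29 30 23  5  0  0  0]
 [ 0  0  0  0  1  9 20 24 26 26 26 28 27 10  0  0  0]
 [ 0  0  0  1  1  6 19 26 30 25 25 27 28 14  0  0  0]
 [ 0  0  0  1  0  0 10 23 25 23 26 27 26 15  2  0  0]
 [ 0  0  0  1  1  0  7 20 23 24 24 22 13  4  0  0  0]
 [ 0  0  0  0  1  1  5 11 10  9  3  0  0  0  0  0  0]
 [ 0  0  0  0  1  0  0  0  0  0  0  0  0  0  0  0  0]
 [ 0  0  0  0  0  0  0  0  0  0  0  0  0  0  0  0  0]
 [ 0  0  0  0  0  0  0  0  0  0  0  0  0  0  0  0  0]
 [ 0  0  0  0  0  0  0  0  0  0  0  0  0  0  0  0  0]
 [ 0  0  0  0  0  0  0  0  0  0  0  0  0  0  0  0  0]]
[328 305]
[... 2608 characters left out ...]
,options=dict(xatol=1e-3,fatol=1e-4,initial_simplex=np.vstack([np.full(len(free),a)]+[np.full(len(free),a)-2*a*np.eye(len(free))[i] for i in range(len(free))])))
    res = _minimize_neldermead(fun, x0, args, callback, bounds=bounds,
                               **options)
    fxr = func(xr)
    fx = function(np.copy(x), *(wrapper_args + args))
  File "fit.py", line 23, in cost
    for c,b,s in data: e+=np.abs(coverage(proj(c,local(pts,p)),b)-s).sum()
                                          ~~~~^^^^^^^^^^^^^^^^
  File "h.py", line 19, in proj
    c=viewer.camera_info(cam);P=(np.atleast_2d(P)-np.array(c['eye']))@np.array(c['rotation'])
ValueError: time passes only in moves, steps and waits
```

```bash
python3 - <<'E'
from h import *
np.set_printoptions(precision=4,suppress=True)
R=Rd(.305-np.pi/2); p=np.array([.4281,-.258,.077])
effector.release()
env.reach(p+[0,0,.15],R); env.movel(p,R,rate=.12)
s=env.sense();print(s['t'],s['ee_pos'],s['wrist_force'])
effector.grasp(25); env.pause(.2)
s=env.sense();print(s['t'],s['ee_pos'],s['wrist_force'],s['gripper_width'],s['grasp_force'])
a=snap("scene",'g1.png',(270,240,410,345),4)
E
```

```text
7.2833 [ 0.4285 -0.2583  0.0775] [-0.4374 -0.2313  0.512 ]
8.5917 [ 0.4281 -0.258   0.077 ] [ 0.5405  0.983  -0.8242] 0.017699842823928336 24.99999850988388
```

View pics/g1.png

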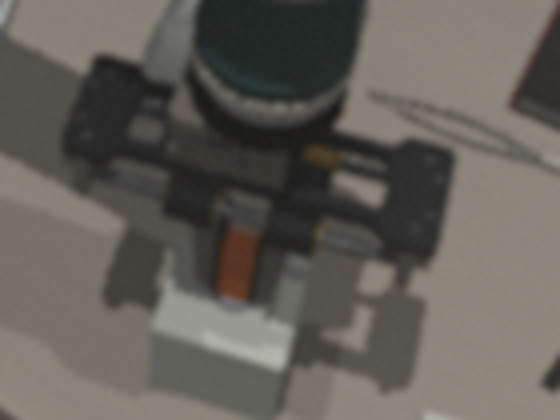

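```bash
cat >> h.py <<'E'
yaw=-1.212;CX=np.array([np.cos(yaw),np.sin(yaw)]);CY=np.array([-CX[1],CX[0]]);C=np.array([.5145,.0535])
def ch(x,y,z): return np.r_[C+x*CX+y*CY,z]
RF=Rd(.305-np.pi/2)
E
python3 - <<'E'
from h import *
np.set_printoptions(precision=4,suppress=True)
env.movel([.4281,-.258,.18],RF,rate=.15)
env.movel(ch(.03,.045,.18),RF,rate=.2)
env.movel(ch(.03,.045,.130),RF,rate=.1); env.pause(.2)
s=env.sense();print(s['t'],s['ee_pos'],s['wrist_force'],s['gripper_width'])
print(proj("scene",[ch(.03,.045,.059),ch(.03,.045,.055)]),proj("top",[ch(.03,.045,.059),ch(.03,.045,.055)]))
a=snap("scene")[0][190:265,200:300];b=snap("top")[0][190:265,230:330]
im=np.vstack([cv2.resize(q,(700,300) if 0 else (400,300),interpolation=cv2.INTER_CUBIC) for q in (a,b)])
im=np.hstack([cv2.resize(q,(400,300),interpolation=cv2.INTER_CUBIC) for q in (a,b)])
cv2.imwrite('pics/h1.png',np.clip(im*1.5,0,255).astype(np.uint8)[...,::-1])
for c in("scene","top"):print(tip_of(c,"tip")[:3],tip_of(c,"feeler")[:2])
E
```

```text
12.125 [0.5676 0.0412 0.1305] [ 0.2653  0.1643 -1.1473] 0.017899180015231005
[[262.3871 220.5682]
 [262.4427 221.5441]] [[271.0129 211.9881]
 [271.0497 212.1331]]
[{'at': [0.4282, -0.2532, 0.0635], 'score': 0.59}, {'at': [0.422, 0.1407, 0.0232], 'score': 0.53}, {'at': [0.4743, 0.1582, 0.0557], 'score': 0.39}] [{'at': [0.5642, 0.0412, 0.1238], 'score': 0.69}]
[] []
```

View pics/h1.png

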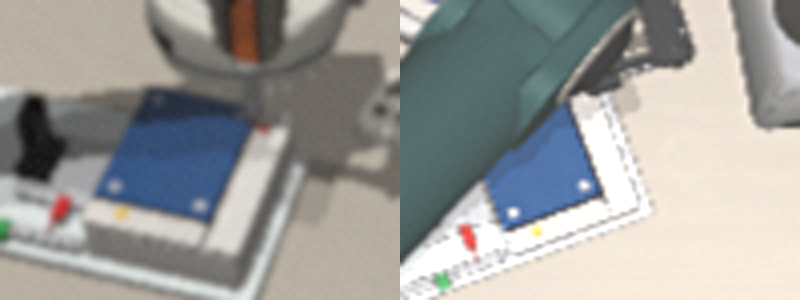

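```bash
python3 - <<'E'
from h import *
p=snap("scene")[0]; cv2.imwrite('raw_scene.png',p[...,::-1]);q=snap("top")[0]; cv2.imwrite('raw_top.png',q[...,::-1])
a=cv2.resize(p[190:240,230:290],(720,600),interpolation=cv2.INTER_CUBIC).astype(float)
im=np.clip(255*(a/255)**.6,0,255).astype(np.uint8)
def dot(P,col):
    for u,v in proj("scene",P): cv2.circle(im,(int((u+.5-230)*12),int((v+.5-190)*12)),3,col,-1)
dot([ch(.03,y,.055) for y in np.linspace(-.045,.065,12)],(0,255,0))
dot([ch(.03,.045,.059)],(255,0,255)); dot([ch(.03,.045,.119-.01-.05+.0)],(255,0,255))
cv2.imwrite('pics/h2.png',im[...,::-1])
E
```

```text
(no output)
```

View pics/h2.png

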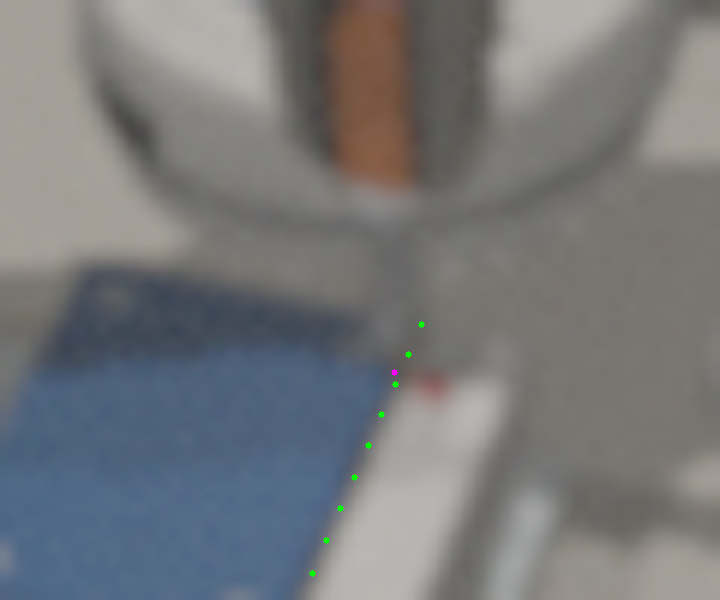

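```bash
cat > prof.py <<'E'
from h import *
from scipy.ndimage import map_coordinates
np.set_printoptions(precision=0,suppress=True,linewidth=220)
d=np.arange(-8,8.1,1)
def line(I,cam,f,ts):
    out=[]
    for k in d:
        uv=np.array([proj(cam,f(t,k*1e-3))[0] for t in ts]); out.append([map_coordinates(I[...,j].astype(float),[uv[:,1],uv[:,0]],order=1).mean() for j in range(3)])
    return np.array(out).T
E
python3 - <<'E'
from prof import *
I={c:cv2.imread(f'raw_{c}.png')[...,::-1] for c in("scene","top")}
print(d)
for c in I:
    print(c,'leg y, offset along +x (mm)');print(line(I[c],c,lambda t,k:ch(.03+k,t,.055),np.linspace(-.03,.012,30)))
    print(c,'leg x, offset along +y');print(line(I[c],c,lambda t,k:ch(t,-.045+k,.055),np.r_[np.linspace(-.02,.02,30)]))
s=env.sense()['ee_pos']
print('shank: offset along scene cam right axis')
r=np.array(viewer.camera_info("scene")['rotation'])[:,0]
d2=np.arange(-12,12.1,1)
import prof; prof.d=d2
for z in(.105,.1,.095,.09,.085,.08,.075,.07,.066,.064,.062,.06):
    print(z,line(I["scene"],"scene",lambda t,k:np.r_[s[:2],z]+r*k,[0]).mean(0))
E
```

```text
[-8. -7. -6. -5. -4. -3. -2. -1.  0.  1.  2.  3.  4.  5.  6.  7.  8.]
scene leg y, offset along +x (mm)
[[ 44.  43.  42.  41.  41.  43.  48.  58.  70.  84.  99. 113. 125. 134. 140. 144. 147.]
 [ 63.  62.  60.  58.  57.  57.  59.  64.  73.  85.  98. 111. 122. 130. 137. 141. 143.]
 [ 91.  90.  88.  86.  83.  80.  77.  77.  80.  87.  97. 108. 118. 126. 133. 137. 139.]]
scene leg x, offset along +y
[[144. 142. 140. 136. 131. 123. 114. 103.  91.  78.  66.  56.  49.  44.  41.  41.  43.]
 [141. 139. 137. 133. 128. 121. 112. 102.  91.  80.  71.  64.  60.  58.  58.  59.  61.]
 [136. 135. 132. 129. 123. 117. 109. 101.  93.  86.  81.  79.  80.  82.  84.  87.  89.]]
top leg y, offset along +x (mm)
[[ 56.  54.  53.  52.  55.  63.  79. 102. 128. 149. 164. 174. 180. 182. 183. 182. 182.]
 [ 79.  78.  74.  71.  68.  71.  82. 101. 124. 145. 159. 169. 175. 177. 177. 177. 177.]
 [115. 113. 108. 100.  91.  86.  90. 103. 122. 141. 155. 165. 171. 173. 174. 174. 173.]]
top leg x, offset along +y
[[178. 178. 178. 176. 170. 161. 144. 120.  94.  72.  59.  54.  53.  54.  57.  60.  63.]
 [173. 173. 173. 170. 165
[... 782 characters left out ...]
. 61. 61. 60. 60. 59. 58. 58. 60. 61. 63. 65. 67. 68.]
0.075 [39. 41. 42. 44. 46. 48. 50. 54. 57. 60. 62. 63. 63. 61. 59. 58. 56. 55. 56. 57. 58. 61. 63. 65. 67.]
0.07 [42. 43. 45. 46. 48. 50. 52. 54. 55. 57. 58. 59. 59. 57. 56. 54. 53. 52. 54. 56. 58. 60. 63. 65. 66.]
0.066 [46. 48. 49. 50. 51. 52. 52. 52. 52. 52. 52. 52. 52. 51. 51. 51. 52. 54. 56. 58. 60. 62. 64. 65. 66.]
0.064 [50. 50. 50. 51. 51. 52. 52. 51. 50. 50. 50. 49. 49. 49. 49. 51. 52. 54. 56. 58. 60. 61. 63. 64. 65.]
0.062 [53. 52. 52. 51. 51. 51. 51. 50. 49. 48. 47. 47. 47. 47. 48. 50. 52. 54. 56. 57. 59. 60. 61. 62. 63.]
0.06 [54. 54. 53. 53. 52. 52. 51. 50. 48. 47. 47. 47. 47. 48. 49. 51. 54. 56. 57. 58. 59. 59. 60. 62. 64.]
```

```bash
python3 - <<'E'
from prof import *
import prof
from scipy.optimize import least_squares
from scipy.stats import norm
I={c:cv2.imread(f'raw_{c}.png')[...,::-1] for c in("scene","top")}
prof.d=dd=np.arange(-11,11.1,.5)
for c in I:
  for nm,f,ts,sg in(("x",lambda t,k:ch(.03+k,t,.055),np.linspace(-.03,.012,25),1),("y",lambda t,k:ch(t,-.045-k,.055),np.linspace(-.02,.02,25),-1)):
    L=line(I[c],c,f,ts)
    def mod(q):
        A,B=norm.cdf((dd-q[0]+1.5)/q[1]),norm.cdf((dd-q[0]-1.5)/q[1])
        return np.array([q[2+j]+(q[8+j]-q[2+j])*A+(q[5+j]-q[8+j])*B for j in range(3)])
    for fixed in(True,False):
        g=lambda q:(np.r_[(mod(q)-L).ravel(),(q[8:]-25)*(3 if fixed else .01)])
        r=least_squares(g,np.r_[0,2,L[:,0],L[:,-1],25,25,25])
        print(c,nm,'seam offset mm %.2f blur %.2f black %s cost %.0f'%(sg*r.x[0],r.x[1],r.x[8:],r.cost))
np.set_printoptions(precision=4)
def shot(n):
    env.pause(.2);s=env.sense();p=snap("scene")[0];np.save(n,p);print(s['t'],s['ee_pos']);return p,s
P=ch(.03,.045,.165)
env.movel(P,RF,rate=.1);shot('r0')
env.reach(P,Rd(.305-np.pi/2-1.23));shot('r1')
p0=np.load('r0.npy.npy') if 0 else np.load('r0.npy');p1=np.load('r1.npy')
a=np.hstack([cv2.resize(p[170:240,235:285],(400,560),interpolation=cv2.INTER_CUBIC) for p in(p0,p1)])
cv2.imwrite('pics/r.png',np.clip(255*(a/255.)**.6,0,255).astype(np.uint8)[...,::-1])
E
```

```text
scene x seam offset mm -0.00 blur 2.92 black [25. 25. 25.] cost 109
scene x seam offset mm -0.25 blur 3.10 black [13. 12. 16.] cost 87
scene y seam offset mm 1.51 blur 3.30 black [25. 25. 25.] cost 113
scene y seam offset mm 2.05 blur 3.65 black [ 0. -2.  6.] cost 72
top x seam offset mm -2.25 blur 2.31 black [25. 25. 26.] cost 101
top x seam offset mm -2.17 blur 2.23 black [31. 30. 32.] cost 81
top y seam offset mm 1.05 blur 2.18 black [24. 25. 26.] cost 376
top y seam offset mm 1.06 blur 2.16 black [22. 24. 32.] cost 331
13.225 [0.5668 0.0413 0.1645]
14.6333 [0.5672 0.0412 0.165 ]
```

View pics/r.png

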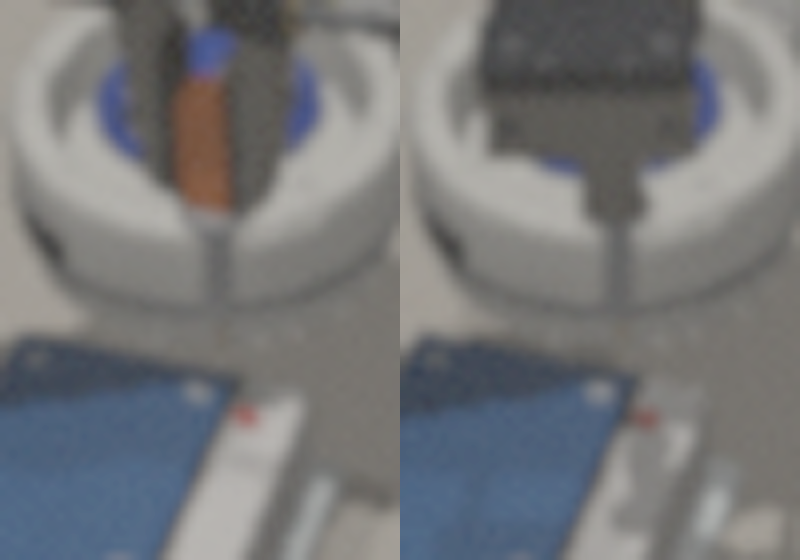

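```bash
python3 - <<'E'
from prof import *
import prof
np.set_printoptions(precision=1,suppress=True,linewidth=220)
from scipy.optimize import least_squares
from scipy.stats import norm
r=np.array(viewer.camera_info("scene")['rotation'])[:,0]; prof.d=dd=np.arange(-14,14.1,.5)
for n,xy in(('r0',[.5668,.0413]),('r1',[.5672,.0412])):
    I=np.load(n+'.npy')
    for z0,z1 in((.130,.124),(.136,.130)):
        L=line(I,"scene",lambda t,k:np.r_[xy,t]+r*k,np.linspace(z1,z0,8)).mean(0)
        f=lambda q:q[2]+q[5]*dd+q[3]*(norm.cdf((dd-q[0]+6)/q[1])-norm.cdf((dd-q[0]-6)/q[1]))-L
        m=least_squares(f,[0,2,110,-40,0,0]); print(n,z0,m.x,m.cost)
E
```

```text
r0 0.13 [  1.6   2.1  82.  -22.1   0.   -0.2] 80.18029092720488
r0 0.136 [  1.7   2.2  86.7 -26.5   0.   -0.1] 78.96575086985834
r1 0.13 [  1.2   2.2  80.9 -21.7 -61.6  -0.2] 60.001399133691365
r1 0.136 [  1.6   2.1  86.3 -26.6   0.4  -0.1] 102.46544342849654
```

```bash
cat >> h.py <<'E'
C=C-.0019*CX+.0012*CY
E
python3 - <<'E'
from h import *
np.set_printoptions(precision=4,suppress=True)
def st(n):
    s=env.sense();print(n,round(s['t'],2),s['ee_pos'],s['wrist_force'],s['gripper_width']);return s
env.reach(ch(.03,.047,.16),RF); env.movel(ch(.03,.047,.132),RF,rate=.08);env.pause(.15);st('above')
env.movel(ch(.03,.047,.122),RF,rate=.03);st('down')
env.movel(ch(.03,-.045,.122),RF,rate=.025);st('corner')
env.movel(ch(-.032,-.045,.122),RF,rate=.025);st('end')
env.movel(ch(-.032,-.045,.132),RF,rate=.04);st('up')
E
```

```text
above 16.31 [0.5698 0.044  0.1323] [ 0.4753  0.2574 -1.3232] 0.017733441962658206
down 16.79 [0.5696 0.0442 0.122 ] [-0.1811  1.2623  1.0969] 0.017816291634667678
corner 20.62 [0.4834 0.0118 0.122 ] [1.3357 0.1759 0.4694] 0.0177461001164722
end 23.26 [0.4616 0.0698 0.122 ] [ 0.1359 -1.0819  0.5205] 0.01809141879694839
up 23.66 [0.4615 0.0701 0.1322] [-0.1857  0.8224 -0.8381] 0.017920392046775976
```

```bash
python3 - <<'E'
from h import *
np.set_printoptions(precision=4,suppress=True)
def st(n):
    s=env.sense();print(n,round(s['t'],2),s['ee_pos'],s['wrist_force'],s['gripper_width']);return s
env.movel(ch(-.032,-.045,.18),RF,rate=.12)
p=np.array([.4281,-.258,.0])
env.movel(p+[0,0,.18],RF,rate=.25);env.pause(.3);st('over')
env.movel(p+[0,0,.125],RF,rate=.06);st('in')
env.movel(p+[0,0,.0775],RF,rate=.06);env.pause(.1);st('seat')
E
```

```text
over 25.98 [ 0.4283 -0.2574  0.18  ] [-0.3592  0.9747  0.0181] 0.017919302703774488
in 27.04 [ 0.4283 -0.2582  0.1253] [ 0.2245  0.1706 -1.1605] 0.018089031236512003
seat 28.08 [ 0.4282 -0.2581  0.0775] [ 0.245  -0.293  -0.7115] 0.017703734328572612
```

```bash
python3 - <<'E'
from h import *
np.set_printoptions(precision=4,suppress=True)
def st(n):
    s=env.sense();print(n,round(s['t'],2),s['ee_pos'],s['wrist_force'],s['gripper_width']);return s
effector.release(); p=np.array([.4281,-.258,.0])
env.movel(p+[0,0,.2],RF,rate=.15)
RH=Rd(yaw+np.pi/2)
env.reach(ch(-.115,0,.16),RH);env.pause(.2);st('over')
b=snap("scene")[0]; a=snap("top")[0];np.save('v_s',b);np.save('v_t',a)
im=np.hstack([cv2.resize(q,(400,400),interpolation=cv2.INTER_CUBIC) for q in(b[270:350,290:370],b[195:275,170:250])])
cv2.imwrite('pics/v.png',np.clip(255*(im/255.)**.6,0,255).astype(np.uint8)[...,::-1])
print(tip_of("scene","feeler")[:2])
E
```

```text
over 31.98 [0.4749 0.1624 0.1602] [-0.3934  0.0344  0.1915] 0.09179296694057937
[{'at': [0.4234, -0.26, 0.0699], 'score': 0.54}]
```

View pics/v.png

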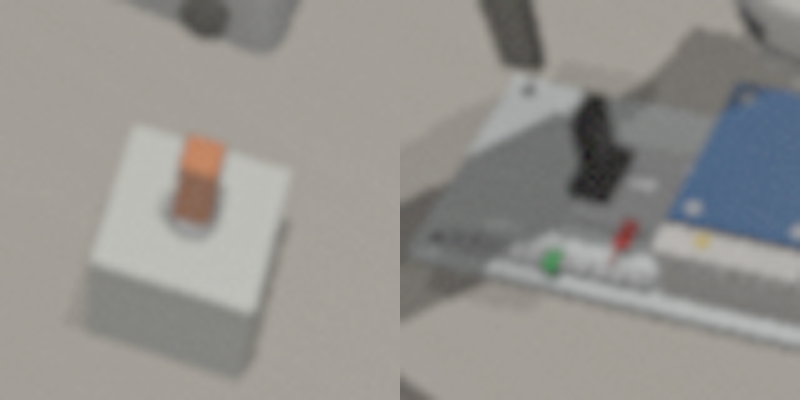

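```bash
python3 - <<'E'
from h import *
np.set_printoptions(precision=4,suppress=True)
def st(n):
    s=env.sense();print(n,round(s['t'],2),s['ee_pos'],s['wrist_force'],s['gripper_width'],s['grasp_force']);return s
RH=Rd(yaw+np.pi/2)
env.movel(ch(-.115,0,.042),RH,rate=.12);st('down')
effector.grasp(45);env.pause(.2);st('held')
env.movel(ch(-.1467,0,.042),RH,rate=.04);env.pause(.4);st('pulled')
b=snap("scene")[0]; a=snap("top")[0];np.save('w_s',b);np.save('w_t',a)
im=np.hstack([cv2.resize(q,(400,400),interpolation=cv2.INTER_CUBIC) for q in(b[215:265,180:230],a[215:265,215:265])])
cv2.imwrite('pics/w.png',np.clip(255*(im/255.)**.6,0,255).astype(np.uint8)[...,::-1])
E
```

```text
down 33.26 [0.4751 0.1634 0.0425] [ 0.3582 -0.0253  0.5589] 0.09200559669539575 0.0
held 34.47 [0.4734 0.163  0.0419] [-4.8442 -1.6537  4.313 ] 0.025902670433251375 44.997485876083374
pulled 35.81 [0.4631 0.1903 0.0419] [-2.908  -7.7353  2.4631] 0.025529468820591747 44.99594807624817
```

View pics/w.png

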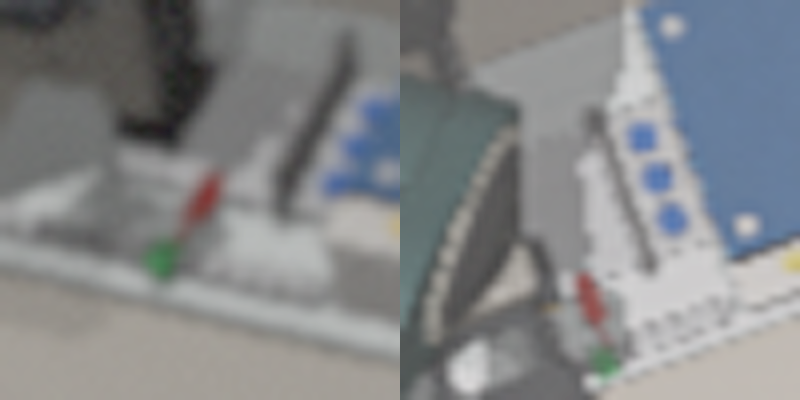

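```bash
python3 - <<'E'
from fit import *
np.set_printoptions(precision=4,suppress=True)
for c,f,u0,v0 in(("scene",'w_s',180,215),("top",'w_t',215,215)):
    I=np.load(f+'.npy')[v0:v0+50,u0:u0+50].astype(float)
    for nm,fn in(("red",red),("green",green)):
        m=fn(I); m[m<.3]=0
        n,lab,stt,_=cv2.connectedComponentsWithStats((m>0).astype(np.uint8)); k=1+np.argmax(stt[1:,4]); m=m*(lab==k)
        yy,xx=np.mgrid[:50,:50]; w=m.sum(); uv=[u0+(xx*m).sum()/w,v0+(yy*m).sum()/w]
        for z in(.02,.028):
            g=on_z(c,[uv],z)[0]-ch(0,0,0); print(c,nm,round(w,1),z,'chamber x %.1f y %.1f mm'%(1e3*g[:2]@CX,1e3*g[:2]@CY))
s=env.sense()['ee_pos']-ch(0,0,0); print(s[:2]@CX,s[:2]@CY)
E
```

```text
scene red 7.4 0.02 chamber x -112.3 y -34.4 mm
scene red 7.4 0.028 chamber x -108.4 y -40.4 mm
scene green 14.2 0.02 chamber x -64.5 y 5.2 mm
scene green 14.2 0.028 chamber x -61.1 y -1.1 mm
top red 5.8 0.02 chamber x -114.3 y -37.7 mm
top red 5.8 0.028 chamber x -113.7 y -38.2 mm
top green 34.6 0.02 chamber x -42.4 y 0.4 mm
top green 34.6 0.028 chamber x -42.1 y -0.3 mm
-0.14422905127592975 -0.0012773281163001513
```

```bash
cat > m.py <<'E'
from fit import *
def meas():
    for c in("scene","top"):
        J=snap(c)[0]
        for nm,fn,q in(("red",red,(-.115,-.037,.022)),("green",green,(-.1167,-.063,.022))):
            u0,v0=np.round(proj(c,ch(*q))[0]).astype(int)-6
            m=fn(J[v0:v0+13,u0:u0+13].astype(float)); m[m<.15]=0; yy,xx=np.mgrid[:13,:13]; w=m.sum()
            g=on_z(c,[[u0+(xx*m).sum()/w,v0+(yy*m).sum()/w]],.022)[0]-ch(0,0,0); print(c,nm,round(w,1),'chamber x %.1f y %.1f mm'%(1e3*g[:2]@CX,1e3*g[:2]@CY))
E
python3 - <<'E'
from m import *
meas()
RH=Rd(yaw+np.pi/2); env.movel(ch(-.1484,0,.042),RH,rate=.03);env.pause(.5);s=env.sense();print(s['t'],s['ee_pos'],s['wrist_force'],(s['ee_pos']-ch(0,0,0))[:2]@CX)
meas()
b=snap("scene")[0]; a=snap("top")[0]
im=np.hstack([cv2.resize(q,(400,400),interpolation=cv2.INTER_CUBIC) for q in(b[225:257,185:217],a[240:272,225:257])])
cv2.imwrite('pics/x.png',np.clip(255*(im/255.)**.6,0,255).astype(np.uint8)[...,::-1])
E
```

```text
scene red 8.5 chamber x -111.5 y -36.2 mm
scene green 12.3 chamber x -114.6 y -65.2 mm
top red 7.4 chamber x -114.1 y -37.5 mm
top green 5.7 chamber x -117.2 y -64.8 mm
36.7583 [0.46252265 0.19181901 0.04184934] [-1.8271923  -7.8454363   2.37080691] -0.1458625968050445
scene red 8.7 chamber x -113.2 y -36.2 mm
scene green 12.4 chamber x -114.5 y -65.4 mm
top red 6.8 chamber x -115.4 y -37.7 mm
top green 5.7 chamber x -117.2 y -64.8 mm
```

View pics/x.png

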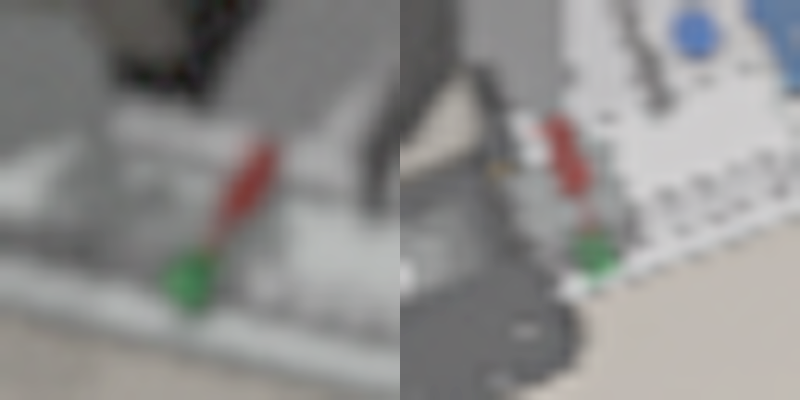

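Both views show the red pointer lined up with the green clip: (235,190) to (190,280) in scene, and (570,160) to (597,250) in top. It's about 1.5 mm short of centre, so I'll make a last small nudge and hand in.

```bash
python3 - <<'E'
from m import *
env.movel(ch(-.1499,0,.042),Rd(yaw+np.pi/2),rate=.03);env.pause(.8);s=env.sense();print(s['t'],s['ee_pos'],s['gripper_width'],s['grasp_force'])
meas()
print(workorder.finish_job())
E
```

```text
38.0083 [0.4620017  0.19316197 0.04184178] 0.025887631959994384 44.99590337276459
scene red 7.6 chamber x -114.7 y -36.5 mm
scene green 12.8 chamber x -114.4 y -65.1 mm
top red 6.8 chamber x -117.1 y -37.5 mm
top green 5.8 chamber x -117.0 y -64.8 mm
the job is handed in; nothing more can be done
None
```

The job is handed in: I traced the seam at about 2.4 cm/s, put the feeler back upright in its stand, and the gripper is still holding the tray with its pointer within about 0.3 mm of the green mark's centre (by camera); it took 38 s of the 72 s, and no verdict was returned.

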